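Lids back on the stoneware crocks

ROBOT

A 7-joint arm with a two-finger parallel gripper is mounted at the origin on the work surface. World frame = base frame: x ahead of the robot, y to its left, z up, the work surface at z = 0. Lengths are in m, angles in rad, forces in N, time in s.
With the tool pointing down it reaches from about 0.4 to 0.875 m from the base axis. Payload 19.3 kg.
Tool frame: the origin (TCP) lies at the very end of the fingers, on their centre line; the grasp point (between the pads) lies 19 mm behind it; z points along the fingers, y is the direction in which the jaws open and shut (so a half turn about z gives the same grasp; the last joint's range is limited). The gripper opens to 85 mm and grips with 20 to 120 N. Pads are 22 mm wide; open, the fingers measure 114 mm over their backs; the gripper's body (76 mm by 85 mm) begins 54 mm behind the grasp point. The pads swing forward as they close: fully open they stand 13 mm farther back than shut.
Start: joints at [-1.206, 0.521, -0.036, 1.599, 0.021, 1.021, -0.113], TCP at [0.263, 0.567, 0.231] pointing down, gripper open.
Joint ranges: [-2.91, 2.91], [-0.3, 2.13], [-1.5, 1.42], [0.17, 2.43], [-1.26, 4.41], [0.16, 1.93], [-2.52, 2.52]. Speed limits (rad/s): [1.89, 1.89, 2.39, 2.39, 3.01, 3.01, 3.01].

INTERFACE

Orientations are given as [roll, pitch, yaw] about the fixed x, y, z axes, in that order (R = Rz(yaw) Ry(pitch) Rx(roll)).
In Python, from workcell import bot, grab_frame, calibration, workorder gives the robot as it stands.
- The arm moves only by the tool move_arm, never from a script. Its arguments are lists of equal length, an entry for each row: "jaw": the closure in counts, from 0 (fully open) to 255 (shut); "dp": the shift along the tool's x, y, z in units of 800 mm (1.0 is 800 mm), a list of three; "rotation": the turn, a rotation vector about the tool's x, y, z in units of pi rad (1.0 is pi rad), a list of three. In form: {"jaw": [jaw, ...], "dp": [[dx, dy, dz], ...], "rotation": [[rx, ry, rz], ...]}. A call has 1 to 10 rows; each row shifts and turns the commanded pose from where the row before left it, along the tool's axes as they then stand; what a row does not reach is not made up. A row lasts 1/8 s, in which the tool goes at most 62.5 mm and 10.7 degrees, less where a joint would pass 70% of its speed; a pose out of reach is approached as far as the arm can. A call with a number of a shift or a turn outside -1 to 1 is refused whole. A call with a gripper value outside its range is refused whole. The fingers move at their own pace and stop on an object; "squeeze" is the grip in N (left out, the last holds). Time passes only in rows, so rows that do not move let the fingers close. It gives the time, the measured TCP pose, the force and the opening at its end, in the units of the state.
- bot.observe(): the state, without advancing time (a new reading comes with each control period).
- grab_frame(name): name is "scene" or "top" or "wrist"; returns the picture (480x640x3 uint8, blue, green, red); there is no depth.
- calibration(name): a dict with "camera_matrix" (3x3 intrinsics, pixels), "T" (4x4, takes a point from camera to world coordinates). Camera axes: x right, y down, z forward; pixel columns grow to the right and rows downward; lengths in m; the calibration is good to about 2 mm. A picture is of the moment at which its call begins: read the wrist's pose just before it. calibration takes no time and is no camera call; for the wrist camera it gives the pose at the moment of the call.
- workorder.job_done(): hands the job in, once; it reports no verdict.
The state is a dict: "clock": time; "qpos": joint angles; "qd": joint speeds; "joint_efforts": joint torques, N m; "position": TCP position; "tool_rot": TCP orientation; "force": force on the tool from outside, world axes, zero at the start; "moment": the same for the moment, N m; "grip_width": finger opening in m.
Only numpy, scipy, OpenCV 4.12 (cv2) and the standard library are available. Lean on these libraries where they do the work, as an engineer would, in place of code of your own. Each camera call takes 0.05 s, during which the arm holds its last target. There are 200 camera calls.

TASK

The three stoneware crocks on the ledge have been washed: put each stoneware lid back on the crock of its own colour, set down gently and seated flat in the mouth. One lid has been pushed partly under the front edge of the ledge: slide it forward, towards yourself, clear of the edge before you lift it, so that it is not levered against the ledge. Leave the crocks where they stand, and do not disturb the steel saucepan lid, the pepper grinder or the mortar.

Things in the scene. Friction and masses are not known exactly. Their poses are not given: they have to be found in the camera images.
- lid_white: loose white glazed stoneware lid, about 240 g, round about its z; starts right way up on the worktop. Origin: centre of its underside, z up. Plug 76 mm diameter (z 0 to 8 mm), flange 104 mm diameter (z 8 to 16), straight round knob 26 mm diameter (z 16 to 48) to grip. Seated, its origin is 72 mm above its crock's, on the same axis
- lid_blue: loose blue glazed stoneware lid, about 240 g, round about its z; starts right way up on the worktop. Origin: centre of its underside, z up. Plug 76 mm diameter (z 0 to 8 mm), flange 104 mm diameter (z 8 to 16), straight round knob 26 mm diameter (z 16 to 48) to grip. Seated, its origin is 72 mm above its crock's, on the same axis
- lid_brown: loose brown (terracotta coloured) stoneware lid, about 240 g, round about its z; starts right way up on the worktop. Origin: centre of its underside, z up. Plug 76 mm diameter (z 0 to 8 mm), flange 104 mm diameter (z 8 to 16), straight round knob 26 mm diameter (z 16 to 48) to grip. Seated, its origin is 72 mm above its crock's, on the same axis
- crock_white: loose white glazed stoneware round crock, open at the top, about 650 g, upright on the ledge. Origin: centre of its underside, z up. Outer diameter 104 mm, height 80 mm (rim 128 mm above the worktop), mouth 92 mm wide, so a lid's plug has 8 mm to spare all round; the flange rests on the rim
- crock_blue: loose blue glazed stoneware round crock, open at the top, about 650 g, upright on the ledge. Origin: centre of its underside, z up. Outer diameter 104 mm, height 80 mm (rim 128 mm above the worktop), mouth 92 mm wide, so a lid's plug has 8 mm to spare all round; the flange rests on the rim
- crock_brown: loose brown (terracotta coloured) stoneware round crock, open at the top, about 650 g, upright on the ledge. Origin: centre of its underside, z up. Outer diameter 104 mm, height 80 mm (rim 128 mm above the worktop), mouth 92 mm wide, so a lid's plug has 8 mm to spare all round; the flange rests on the rim
- ledge: fixed white pine ledge, long along its y. Origin on the worktop under mid-depth; x points away from the robot. Board 180 mm deep, z 28 to 48 mm, front edge at x = -90 mm, overhanging the riser below by 50 mm. One of the stoneware lids starts 20 to 30 mm under that edge, knob centre 22 to 32 mm in front of it. Crocks at y -240 to 240 mm; fixed on it: glass shakers (y < -490), box 150 mm high (y > 380)
- pan_lid: bystander: loose steel saucepan lid with a black knob, 140 mm diameter, 41 mm high, lying on the worktop on the robot's right; origin at the centre of its underside. Does not belong to any crock
- grinder: bystander: loose beech pepper grinder, 54 mm diameter, 157 mm high, standing on the worktop on the robot's left; origin at the centre of its underside
- mortar: bystander: loose grey stoneware mortar, 110 mm diameter, 80 mm high, with its pestle leaning in it (top about 130 mm above the mortar's foot), 1.4 kg, on the ledge; origin at the centre of its underside
Things that resemble listed ones, but are neither listed nor needed, are in the scene too. Leave any green or pink look-alike of the lid_blue alone.

How it is judged:
By the outcome, as a careful person would: the job done as asked, in the order asked, and still so for the second after the job is handed in, with the robot touching nothing.
It also fails if it takes over 102 s, if anything falls off the work surface, if the arm or the gripper's body presses on something with over 40 N, if the wrist force passes 120 N, or if a joint passes its speed limit or range.

## Working session

There is one attempt and no reset: what is moved stays moved. The work goes in short steps, Python scripts to look and compute and a tool call to move; the robot and the scene stay as the last step left them, time stands still between calls to the robot, and variables do not carry over. Pictures are saved under pics/ and viewed, about 12 in all and at most 16, crops included, and the job is handed in when it is done.

Besides the shell and the picture viewer there is one more tool, called after ">>>" as name(argument=value, ...), one argument or row to a line, values as JSON. move_arm: Moves the arm, as the interface text tells. Shifts and turns lie within -1 to 1; 1 stands for 800 mm of shift or pi rad of turn. Its arguments: {"type":"object","properties":{"jaw":{"type":"array","items":{"type":"number"}},"dp":{"type":"array","items":{"type":"array","items":{"type":"number","minimum":-1,"maximum":1}}},"rotation":{"type":"array","items":{"type":"array","items":{"type":"number","minimum":-1,"maximum":1}}},"squeeze":{"type":"number"}},"required":["jaw","dp","rotation"]}

```bash
mkdir -p pics; cat > h.py <<'E'
import numpy as np, cv2
from workcell import bot, grab_frame, calibration, workorder
def save(n,f):
    im=grab_frame(n); cv2.imwrite(f'pics/{f}.png',im); return im
def pix2w(n,u,v,z,c=None):
    c=c or calibration(n); K=np.array(c['camera_matrix']);T=np.array(c['T'])
    d=T[:3,:3]@np.linalg.solve(K,[u,v,1.]); o=T[:3,3]
    return o+d*(z-o[2])/d[2]
def w2pix(n,p,c=None):
    c=c or calibration(n); K=np.array(c['camera_matrix']);T=np.linalg.inv(np.array(c['T']))
    q=K@(T[:3,:3]@np.array(p)+T[:3,3]); return q[:2]/q[2]
E
python3 - <<'E'
from h import *
np.set_printoptions(precision=4,suppress=True)
s=bot.observe(); print(s['position'],s['tool_rot'],s['grip_width'],s['clock'])
for n in('scene','top'): save(n,n+'1'); print(calibration(n))
E
```

```text
[0.2632 0.5665 0.2307] [-3.1405  0.0001  2.7068] 0.08540209876628808 0.0
{'camera_matrix': array([[468.0716,   0.    , 325.8779],
       [  0.    , 468.0716, 250.2118],
       [  0.    ,   0.    ,   1.    ]]), 'T': array([[ 0.6597,  0.49  , -0.5698,  1.2422],
       [ 0.7515, -0.4362,  0.4949, -0.6589],
       [-0.006 , -0.7547, -0.656 ,  0.8975],
       [ 0.    ,  0.    ,  0.    ,  1.    ]])}
{'camera_matrix': array([[518.5654,   0.    , 317.2297],
       [  0.    , 518.5654, 249.6993],
       [  0.    ,   0.    ,   1.    ]]), 'T': array([[ 0.0011, -0.9784,  0.2069,  0.2653],
       [-1.    , -0.002 , -0.0039, -0.0165],
       [ 0.0043, -0.2069, -0.9783,  1.3032],
       [ 0.    ,  0.    ,  0.    ,  1.    ]])}
```

View pics/scene1.png

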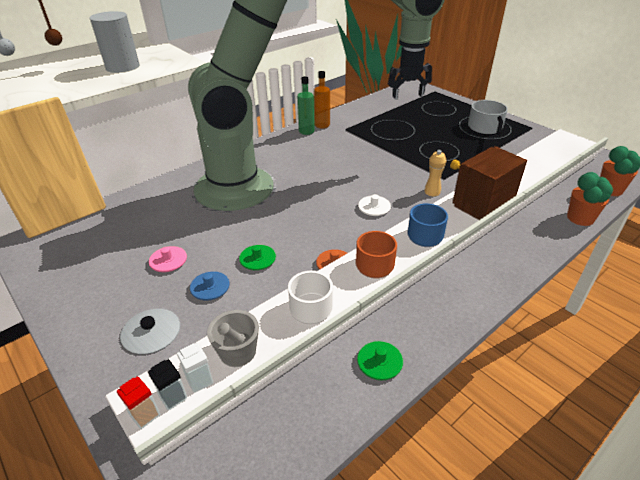

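View pics/top1.png

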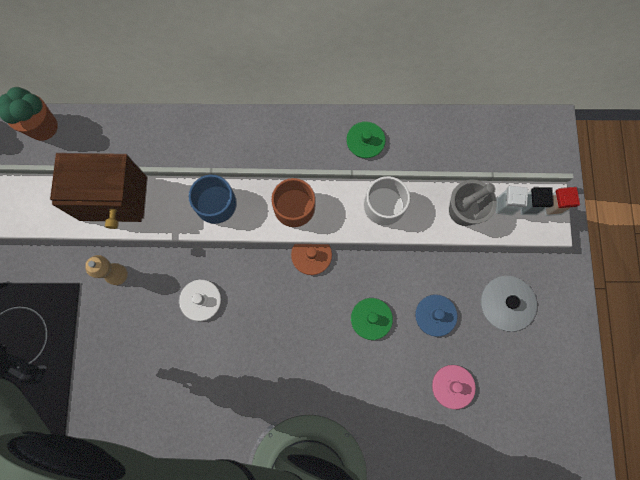

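The scene view shows the white lid (374,206), the brown lid under the ledge (333,261), the blue lid (210,286) and the crocks at white (311,297), brown (376,254) and blue (428,224). In the top view, the lids are white (200,300), brown (311,257) and blue (437,316). The blue lid could be confused with green (372,319), pink (454,387), green (366,140) and the steel pan lid (509,302). I choose the one at (437,316). A close crop comes next.

```bash
python3 - <<'E'
from h import *
im=cv2.imread('pics/top1.png')
cv2.imwrite('pics/crop1.png',cv2.resize(im[165:365,170:480],None,fx=2.5,fy=2.5,interpolation=cv2.INTER_CUBIC))
E
```

```text
(no output)
```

View pics/crop1.png

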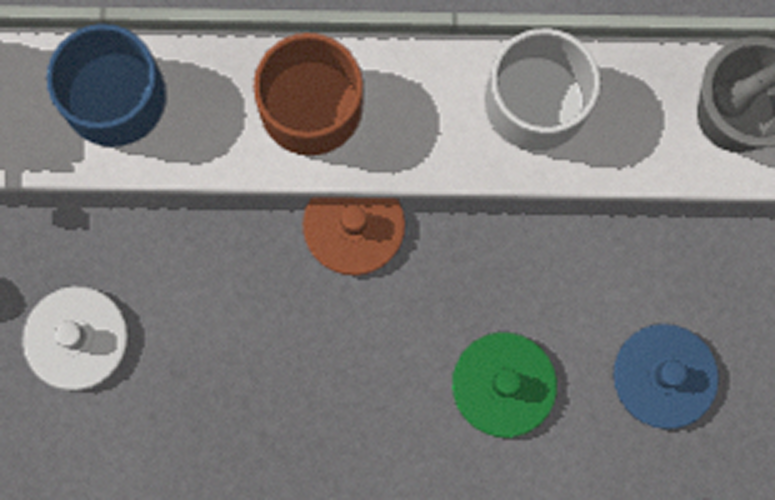

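```bash
python3 - <<'E'
from h import *
from scipy.optimize import least_squares
np.set_printoptions(precision=4,suppress=True)
c=calibration('top'); a=np.linspace(0,2*np.pi,181)
im=cv2.imread('pics/crop1.png')
def ext(p,z,r):
    q=np.array([w2pix('top',[p[0]+r*np.cos(t),p[1]+r*np.sin(t),z],c) for t in a]); q=(q-[170,165]+.3)*2.5
    return q
# extents left,right,top,bottom (nan unknown)
n=np.nan
D={'white':(.016,23,127,286,390),'blue':(.016,613,718,323,429),'brown':(.016,303,404,n,275),
'cblue':(.128,48,158,25,n),'cbrown':(.128,254,362,33,n),'cwhite':(.128,487,600,29,n)}
for k,(z,*e) in D.items():
    e=np.array(e)
    def f(p):
        q=ext(p,z,.052); m=np.array([*q.min(0),*q.max(0)])[[0,2,1,3]]; d=m-e; return d[~np.isnan(d)]
    s=least_squares(f,[.6,0]); print(k,s.x,s.fun); cv2.polylines(im,[ext(s.x,z,.052).astype(int)],1,(0,255,255),1)
for k,u,v in(('kw',68,331),('kb',674,372),('kbr',353,217)): print(k,pix2w('top',170+u/2.5-.3,165+v/2.5-.3,.048,c))
print('ledge front',[pix2w('top',170+u/2.5,165+v/2.5,.048,c) for u,v in((20,190),(353,192),(760,200))])
cv2.imwrite('pics/fit1.png',im)
E
```

```text
white [0.4099 0.2701] [-0.4403  0.4411 -0.2585  0.2427]
blue [ 0.3732 -0.3154] [-0.0583  0.0582  0.2179 -0.2117]
brown [ 0.5253 -0.0062] [-0.8416  0.8421 -0.0138]
cblue [0.6443 0.2305] [-0.0266  0.0266 -0.0005]
cbrown [0.6368 0.0365] [-0.9793  0.9803 -0.0183]
cwhite [ 0.6414 -0.1866] [ 1.6251 -1.6253  0.0303]
kw [0.4127 0.2701 0.048 ]
kb [ 0.3739 -0.3164  0.048 ]
kbr [ 0.5262 -0.0059  0.048 ]
ledge front [array([0.5521, 0.3238, 0.048 ]), array([ 0.5508, -0.0065,  0.048 ]), array([ 0.5434, -0.4106,  0.048 ])]
```

View pics/fit1.png

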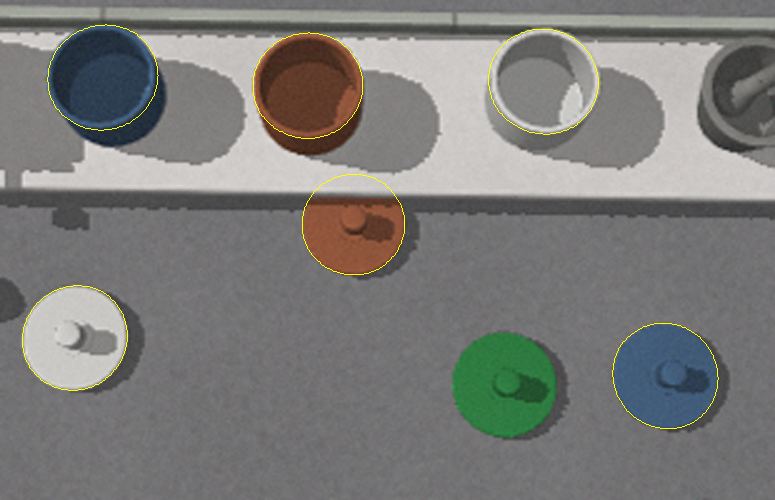

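>>> move_arm(
  jaw=[0,0,0,0,0,0,0,0,0,0],
  dp=[
    [0,0,0],
    [0,0,0],
    [0,0,0],
    [-0.0264,-0.053,0],
    [-0.0264,-0.053,0],
    [-0.0264,-0.053,0],
    [-0.0264,-0.053,0],
    [-0.0264,-0.053,0],
    [-0.0264,-0.053,0],
    [-0.0264,-0.053,0],
  ],
  rotation=[
    [0,0,-0.0461],
    [0,0,-0.0461],
    [0,0,-0.0461],
    [0,0,0],
    [0,0,0],
    [0,0,0],
    [0,0,0],
    [0,0,0],
    [0,0,0],
    [0,0,0],
  ],
  squeeze=40,
)

```text
clock: 1.35
position: [0.4114, 0.2684, 0.2312]
tool_rot: [-3.141, -0.0, 3.141]
force: [1.2, 0.2, -0.2]
grip_width: 0.0856
```

```bash
python3 - <<'E'
from h import *
np.set_printoptions(precision=4,suppress=True)
s=bot.observe(); print(s['position'],s['tool_rot'],s['qpos'])
save('wrist','w1'); c=calibration('wrist'); print(c)
print(w2pix('wrist',[.411,.27,.048],c),w2pix('wrist',[.41,.27,.016],c))
E
```

```text
[0.4114 0.2684 0.2312] [-3.1414 -0.0001  3.1413] [-0.6371  0.3109 -0.0767  1.9414  0.0302  0.8906  0.8413]
{'camera_matrix': array([[419.5617,   0.    , 327.876 ],
       [  0.    , 419.5617, 242.5902],
       [  0.    ,   0.    ,   1.    ]]), 'T': array([[ 0.0067,  0.9464,  0.323 ,  0.3315],
       [ 1.    , -0.0055, -0.0045,  0.2635],
       [-0.0025,  0.323 , -0.9464,  0.3746],
       [ 0.    ,  0.    ,  0.    ,  1.    ]])}
[337.7028 204.6984] [336.9795 194.8318]
```

View pics/w1.png

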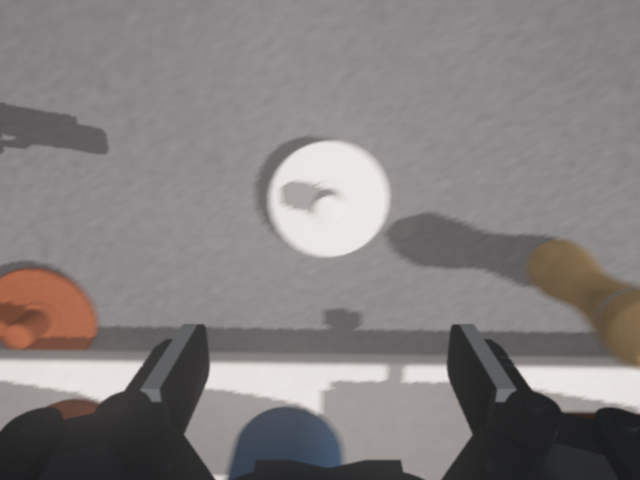

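The wrist view shows the white knob at (329,206), midway between the fingers, so I descend straight down onto it.

>>> move_arm(
  jaw=[0,0,0,0,0,0,0,0,0,0],
  dp=[
    [0,0,0.05],
    [0,0,0.05],
    [0,0,0.05],
    [0,0,0.05],
    [0,0,0.03],
    [0,0,0.02],
    [0,0,0.013],
    [0,0,0],
    [0,0,0],
    [0,0,0],
  ],
  rotation=[
    [0,0,0],
    [0,0,0],
    [0,0,0],
    [0,0,0],
    [0,0,0],
    [0,0,0],
    [0,0,0],
    [0,0,0],
    [0,0,0],
    [0,0,0],
  ],
)

```text
clock: 2.65
position: [0.4113, 0.2702, 0.0215]
tool_rot: [3.141, 0.001, 3.141]
force: [1.2, -1.0, -0.2]
grip_width: 0.0856
```

>>> move_arm(
  jaw=[255,255,255,255,255,255,255,255,255,255],
  dp=[
    [0,0,0],
    [0,0,0],
    [0,0,0],
    [0,0,0],
    [0,0,0],
    [0,0,0],
    [0,0,0],
    [0,0,0],
    [0,0,0],
    [0,0,0],
  ],
  rotation=[
    [0,0,0],
    [0,0,0],
    [0,0,0],
    [0,0,0],
    [0,0,0],
    [0,0,0],
    [0,0,0],
    [0,0,0],
    [0,0,0],
    [0,0,0],
  ],
)

```text
clock: 3.9
position: [0.4111, 0.2701, 0.0211]
tool_rot: [3.141, 0.0, 3.141]
force: [-0.6, -0.1, 7.4]
grip_width: 0.0246
```

>>> move_arm(
  jaw=[255,255,255,255,255,255,255,255,255,255],
  dp=[
    [0,0,-0.02],
    [0,0,-0.04],
    [0,0,-0.055],
    [0,0,-0.055],
    [0,0,-0.055],
    [-0.024,-0.0476,0],
    [-0.024,-0.0476,0],
    [-0.024,-0.0476,0],
    [-0.024,-0.0476,0],
    [-0.024,-0.0476,0],
  ],
  rotation=[
    [0,0,0],
    [0,0,0],
    [0,0,0],
    [0,0,0],
    [0,0,0],
    [0,0,0],
    [0,0,0],
    [0,0,0],
    [0,0,0],
    [0,0,0],
  ],
)

```text
clock: 5.15
position: [0.5071, 0.0782, 0.2018]
tool_rot: [3.141, 0.0, 3.141]
force: [0.4, 0.7, -1.9]
grip_width: 0.0249
```

>>> move_arm(
  jaw=[255,255,255,255,255,255,255,255],
  dp=[
    [-0.024,-0.0476,0],
    [-0.024,-0.0476,0],
    [-0.024,-0.0476,0],
    [-0.024,-0.0476,0],
    [-0.024,-0.0476,0],
    [-0.024,-0.0476,0],
    [-0.024,-0.0476,0],
    [0,0,0],
  ],
  rotation=[
    [0,0,0],
    [0,0,0],
    [0,0,0],
    [0,0,0],
    [0,0,0],
    [0,0,0],
    [0,0,0],
    [0,0,0],
  ],
)

```text
clock: 6.15
position: [0.641, -0.1907, 0.2013]
tool_rot: [-3.14, -0.0, 3.137]
force: [-0.5, 1.4, -3.0]
grip_width: 0.0246
```

```bash
python3 - <<'E'
from h import *
im=save('top','t2'); s=save('scene','s2')
a=cv2.resize(im[120:300,230:460],(690,540),interpolation=cv2.INTER_CUBIC)
cv2.imwrite('pics/t2c.png',a)
s=save('wrist','w2')
o=bot.observe();print(o['position'],o['grip_width'],o['force'])
E
```

```text
[ 0.6408877  -0.18625952  0.20130835] 0.024479711168383513 [ 0.48122727  0.91957958 -2.89641566]
```

View pics/w2.png

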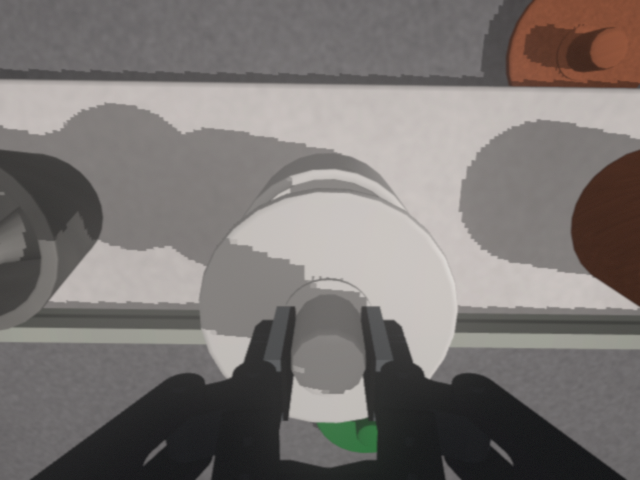

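The wrist view shows the lid held level, its disc centred at x≈328 over the white crock (front rim around (335,155)). I'm lowering it gently.

>>> move_arm(
  jaw=[255,255,255,255,255,255,255,255,255,255],
  dp=[
    [0,0,0.02],
    [0,0,0.02],
    [0,0,0.015],
    [0,0,0.008],
    [0,0,0.004],
    [0,0,0.003],
    [0,0,0.002],
    [0,0,0.001],
    [0,0,0.001],
    [0,0,0],
  ],
  rotation=[
    [0,0,0],
    [0,0,0],
    [0,0,0],
    [0,0,0],
    [0,0,0],
    [0,0,0],
    [0,0,0],
    [0,0,0],
    [0,0,0],
    [0,0,0],
  ],
)

```text
clock: 7.55
position: [0.6412, -0.1871, 0.1417]
tool_rot: [-3.142, 0.0, 3.141]
force: [0.4, 0.3, -3.4]
grip_width: 0.0244
```

>>> move_arm(
  jaw=[255,255,255],
  dp=[
    [0,0,0.0008],
    [0,0,0.0006],
    [0,0,0],
  ],
  rotation=[
    [0,0,0],
    [0,0,0],
    [0,0,0],
  ],
)

```text
clock: 7.92
position: [0.6414, -0.1871, 0.1412]
tool_rot: [-3.142, 0.0, 3.141]
force: [-4.0, 1.0, 6.3]
grip_width: 0.0251
```

>>> move_arm(
  jaw=[150,100,0,0,0,0,0,0,0],
  dp=[
    [0,0,0],
    [0,0,0],
    [0,0,0],
    [0,0,0],
    [0,0,0],
    [0,0,-0.02],
    [0,0,-0.04],
    [0,0,-0.04],
    [0,0,0],
  ],
  rotation=[
    [0,0,0],
    [0,0,0],
    [0,0,0],
    [0,0,0],
    [0,0,0],
    [0,0,0],
    [0,0,0],
    [0,0,0],
    [0,0,0],
  ],
)

```text
clock: 9.05
position: [0.6425, -0.1875, 0.2243]
tool_rot: [-3.14, 0.005, 3.141]
force: [1.1, 0.4, -0.8]
grip_width: 0.0852
```

```bash
python3 - <<'E'
from h import *
np.set_printoptions(precision=4,suppress=True)
c=calibration('wrist')
save('wrist','w3')
o=bot.observe();print(o['position'],o['grip_width'],o['force'])
E
```

```text
[ 0.6418 -0.1872  0.2225] 0.08506759257285672 [-0.5813 -0.4469 -0.4743]
```

View pics/w3.png

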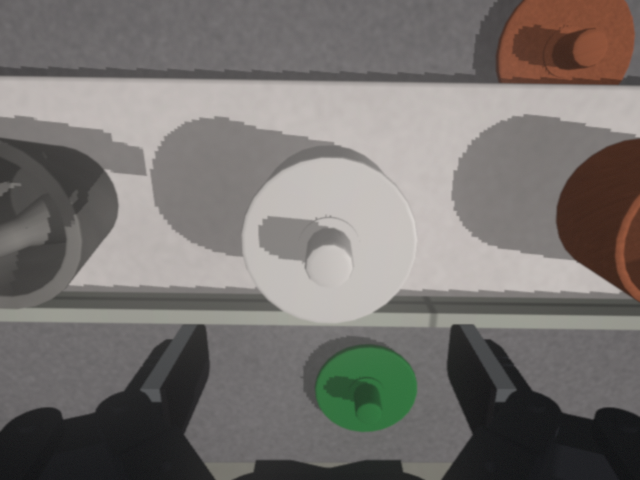

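The white lid's flange sits flush and concentric on its crock. Next is the brown lid.

>>> move_arm(
  jaw=[0,0,0,0,0,0,0,0,0,0],
  dp=[
    [0.0244,0.0377,0],
    [0.0244,0.0377,0],
    [0.0244,0.0377,0],
    [0.0244,0.0377,0],
    [0.0244,0.0377,0],
    [0.0244,0.0377,0],
    [0,0,0.03],
    [0,0,0.04],
    [0,0,0.04],
    [0,0,0.04],
  ],
  rotation=[
    [0,0,0],
    [0,0,0],
    [0,0,0],
    [0,0,0],
    [0,0,0],
    [0,0,0],
    [0,0,0],
    [0,0,0],
    [0,0,0],
    [0,0,0],
  ],
)

```text
clock: 10.35
position: [0.5239, -0.0061, 0.0994]
tool_rot: [-3.142, -0.0, 3.141]
force: [0.6, -0.4, -0.1]
grip_width: 0.0856
```

>>> move_arm(
  jaw=[0,0,0,0],
  dp=[
    [0,0,0.03],
    [0,0,0.02],
    [0,0,0.01],
    [0,0,0],
  ],
  rotation=[
    [0,0,0],
    [0,0,0],
    [0,0,0],
    [0,0,0],
  ],
)

```text
clock: 10.85
position: [0.5241, -0.0061, 0.0525]
tool_rot: [-3.142, -0.0, 3.141]
force: [0.8, -0.4, 1.0]
grip_width: 0.0855
```

>>> move_arm(
  jaw=[0,0,0,255,255,255,255,255,255,255],
  dp=[
    [0,0,0.02],
    [0,0,0.0185],
    [0,0,0],
    [0,0,0],
    [0,0,0],
    [0,0,0],
    [0,0,0],
    [0,0,0],
    [0,0,0],
    [0,0,0],
  ],
  rotation=[
    [0,0,0],
    [0,0,0],
    [0,0,0],
    [0,0,0],
    [0,0,0],
    [0,0,0],
    [0,0,0],
    [0,0,0],
    [0,0,0],
    [0,0,0],
  ],
)

```text
clock: 12.1
position: [0.5244, -0.0061, 0.0222]
tool_rot: [3.142, 0.001, 3.141]
force: [-2.3, 1.2, 6.5]
grip_width: 0.0247
```

>>> move_arm(
  jaw=[255,255,255,255,255,255,255,255,255,255],
  dp=[
    [0.005,0,0],
    [0.01,0,0],
    [0.012,0,0],
    [0.012,0,0],
    [0.012,0,0],
    [0.012,0,0],
    [0.012,0,0],
    [0.012,0,0],
    [0.008,0,0],
    [0,0,0],
  ],
  rotation=[
    [0,0,0],
    [0,0,0],
    [0,0,0],
    [0,0,0],
    [0,0,0],
    [0,0,0],
    [0,0,0],
    [0,0,0],
    [0,0,0],
    [0,0,0],
  ],
)

```text
clock: 13.35
position: [0.4478, -0.006, 0.0222]
tool_rot: [3.142, 0.0, 3.141]
force: [-0.4, 0.7, 12.1]
grip_width: 0.0246
```

```bash
python3 - <<'E'
from h import *
a=save('wrist','w4'); b=save('top','t4')
cv2.imwrite('pics/c4.png',np.hstack([cv2.resize(a,(400,300)),cv2.resize(b[165:345,190:430],(400,300))]))
o=bot.observe();print(o['position'],o['grip_width'],o['force'])
E
```

```text
[ 0.44776833 -0.00601999  0.02215943] 0.024420897870473742 [-2.10068263  0.55122708 13.8982393 ]
```

View pics/c4.png

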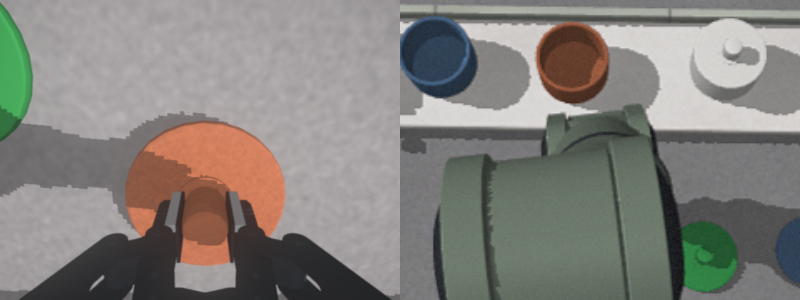

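>>> move_arm(
  jaw=[255,255,255,255,255,255,255,255,255,255],
  dp=[
    [0,0,-0.02],
    [0,0,-0.04],
    [0,0,-0.055],
    [0,0,-0.055],
    [0,0,-0.055],
    [-0.035,0.008,0],
    [-0.05,0.011,0],
    [-0.05,0.011,0],
    [-0.05,0.011,0],
    [-0.05,0.012,0],
  ],
  rotation=[
    [0,0,0],
    [0,0,0],
    [0,0,0],
    [0,0,0],
    [0,0,0],
    [0,0,0],
    [0,0,0],
    [0,0,0],
    [0,0,0],
    [0,0,0],
  ],
)

```text
clock: 14.7
position: [0.6365, 0.0365, 0.2011]
tool_rot: [-3.141, -0.002, 3.141]
force: [-0.1, 0.2, -2.6]
grip_width: 0.0247
```

>>> move_arm(
  jaw=[255,255,255,255,255,255],
  dp=[
    [0,0,0],
    [0,0,0.02],
    [0,0,0.02],
    [0,0,0.015],
    [0,0,0.01],
    [0,0,0],
  ],
  rotation=[
    [0,0,0],
    [0,0,0],
    [0,0,0],
    [0,0,0],
    [0,0,0],
    [0,0,0],
  ],
)

```text
clock: 15.45
position: [0.6359, 0.0362, 0.1492]
tool_rot: [-3.141, -0.001, 3.141]
force: [0.4, -0.6, -2.5]
grip_width: 0.0249
```

>>> move_arm(
  jaw=[255,255,255,255,255,255],
  dp=[
    [0,0,0.003],
    [0,0,0.003],
    [0,0,0.0015],
    [0,0,0.0008],
    [0,0,0.0006],
    [0,0,0],
  ],
  rotation=[
    [0,0,0],
    [0,0,0],
    [0,0,0],
    [0,0,0],
    [0,0,0],
    [0,0,0],
  ],
)

```text
clock: 16.2
position: [0.6362, 0.0363, 0.1427]
tool_rot: [3.142, 0.0, 3.141]
force: [-0.1, 0.8, -3.3]
grip_width: 0.0247
```

>>> move_arm(
  jaw=[255,255,255,255],
  dp=[
    [0,0,0.0007],
    [0,0,0.0006],
    [0,0,0.0003],
    [0,0,0],
  ],
  rotation=[
    [0,0,0],
    [0,0,0],
    [0,0,0],
    [0,0,0],
  ],
)

```text
clock: 16.7
position: [0.6363, 0.0363, 0.1423]
tool_rot: [3.142, 0.001, 3.141]
force: [-6.0, -0.0, 11.0]
grip_width: 0.0246
```

>>> move_arm(
  jaw=[150,100,0,0,0,0,0,0,0],
  dp=[
    [0,0,0],
    [0,0,0],
    [0,0,0],
    [0,0,0],
    [0,0,0],
    [0,0,-0.02],
    [0,0,-0.04],
    [0,0,-0.04],
    [0,0,0],
  ],
  rotation=[
    [0,0,0],
    [0,0,0],
    [0,0,0],
    [0,0,0],
    [0,0,0],
    [0,0,0],
    [0,0,0],
    [0,0,0],
    [0,0,0],
  ],
)

```text
clock: 17.82
position: [0.6375, 0.0364, 0.225]
tool_rot: [3.141, 0.005, 3.141]
force: [0.3, -0.1, -0.9]
grip_width: 0.0855
```

```bash
python3 - <<'E'
from h import *
a=save('wrist','w5')
o=bot.observe();print(o['position'],o['grip_width'],o['force'])
E
```

```text
[0.6367428  0.03630139 0.22320998] 0.08524980333509706 [-0.49149522 -0.2118386   0.1130481 ]
```

View pics/w5.png

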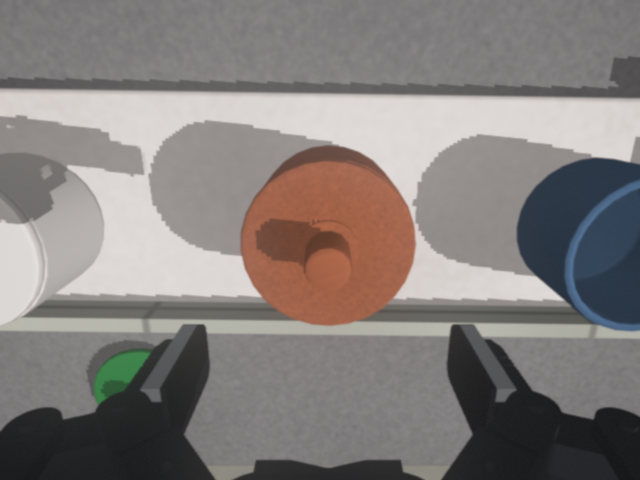

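>>> move_arm(
  jaw=[0,0,0,0,0,0,0,0,0,0],
  dp=[
    [0,0,0],
    [0,0,0],
    [0,0,0],
    [0,0,0],
    [0,0,0],
    [0,0,0],
    [0,0,0],
    [0,0,0],
    [0,0,0],
    [0,0,0],
  ],
  rotation=[
    [0,0,0.05],
    [0,0,0.05],
    [0,0,0.05],
    [0,0,0.05],
    [0,0,0.05],
    [0,0,0.05],
    [0,0,0.05],
    [0,0,0.05],
    [0,0,0.05],
    [0,0,0.05],
  ],
)

```text
clock: 19.12
position: [0.6359, 0.0363, 0.2209]
tool_rot: [-3.141, 0.0, 1.565]
force: [0.2, -0.4, -0.7]
grip_width: 0.0857
```

The brown lid also sits flush and centred. Now the blue lid.

>>> move_arm(
  jaw=[0,0,0,0,0,0,0,0,0,0],
  dp=[
    [-0.0489,-0.0365,0],
    [-0.0489,-0.0365,0],
    [-0.0489,-0.0365,0],
    [-0.0489,-0.0365,0],
    [-0.0489,-0.0365,0],
    [-0.0489,-0.0365,0],
    [-0.0489,-0.0365,0],
    [-0.0489,-0.0365,0],
    [-0.0489,-0.0365,0],
    [0,0,0],
  ],
  rotation=[
    [0,0,0],
    [0,0,0],
    [0,0,0],
    [0,0,0],
    [0,0,0],
    [0,0,0],
    [0,0,0],
    [0,0,0],
    [0,0,0],
    [0,0,0],
  ],
)

```text
clock: 20.38
position: [0.3707, -0.3181, 0.2214]
tool_rot: [-3.141, 0.0, 1.565]
force: [-0.6, 0.1, 0.5]
grip_width: 0.0854
```

```bash
python3 - <<'E'
from h import *
a=save('wrist','w6'); c=calibration('wrist')
o=bot.observe();print(o['position'],o['tool_rot'],o['qpos']); print(w2pix('wrist',[.3737,-.316,.048],c))
E
```

```text
[ 0.37214857 -0.31656631  0.2212526 ] [-3.14111572e+00 -2.22358030e-04  1.56745182e+00] [ 0.18860096  0.35424728  0.50539874  1.98052619 -0.2231051   0.86103869
  0.81084076]
[329.29237285 211.83871288]
```

View pics/w6.png

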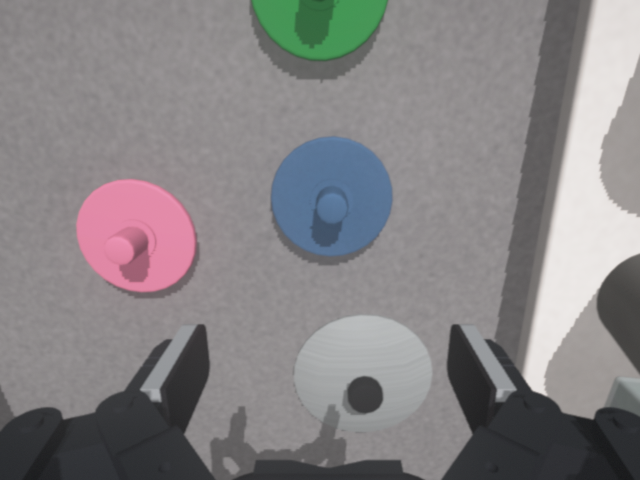

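The wrist view shows the blue knob at (332,208) between the fingers, with green (320,0), pink (128,245) and the pan lid (363,375) all clear of the jaws. I'm descending.

>>> move_arm(
  jaw=[0,0,0,0,0,0,0,0,0,0],
  dp=[
    [0.002,0,0.05],
    [0,0,0.05],
    [0,0,0.05],
    [0,0,0.04],
    [0,0,0.03],
    [0,0,0.018],
    [0,0,0.0115],
    [0,0,0],
    [0,0,0],
    [0,0,0],
  ],
  rotation=[
    [0,0,0],
    [0,0,0],
    [0,0,0],
    [0,0,0],
    [0,0,0],
    [0,0,0],
    [0,0,0],
    [0,0,0],
    [0,0,0],
    [0,0,0],
  ],
)

```text
clock: 21.68
position: [0.3736, -0.3142, 0.0223]
tool_rot: [3.141, 0.0, 1.571]
force: [0.2, 0.1, 0.1]
grip_width: 0.0851
```

>>> move_arm(
  jaw=[255,255,255,255,255,255,255,255],
  dp=[
    [0,0,0],
    [0,0,0],
    [0,0,0],
    [0,0,0],
    [0,0,0],
    [0,0,0],
    [0,0,0],
    [0,0,0],
  ],
  rotation=[
    [0,0,0],
    [0,0,0],
    [0,0,0],
    [0,0,0],
    [0,0,0],
    [0,0,0],
    [0,0,0],
    [0,0,0],
  ],
)

```text
clock: 22.68
position: [0.3733, -0.3141, 0.022]
tool_rot: [3.142, -0.0, 1.57]
force: [-0.6, 1.3, 6.1]
grip_width: 0.0247
```

>>> move_arm(
  jaw=[255,255,255,255,255,255,255,255,255,255],
  dp=[
    [0,0,-0.02],
    [0,0,-0.04],
    [0,0,-0.055],
    [0,0,-0.055],
    [0,0,-0.055],
    [0,0,-0.0475],
    [0.0487,0.0242,0],
    [0.0487,0.0242,0],
    [0.0487,0.0242,0],
    [0.0487,0.0242,0],
  ],
  rotation=[
    [0,0,0],
    [0,0,0],
    [0,0,0],
    [0,0,0],
    [0,0,0],
    [0,0,0],
    [0,0,0],
    [0,0,0],
    [0,0,0],
    [0,0,0],
  ],
)

```text
clock: 23.92
position: [0.4509, -0.157, 0.2407]
tool_rot: [3.141, -0.0, 1.57]
force: [0.4, 0.0, -1.8]
grip_width: 0.0247
```

>>> move_arm(
  jaw=[255,255,255,255,255,255,255,255,255,255],
  dp=[
    [0.0487,0.0242,0],
    [0.0487,0.0242,0],
    [0.0487,0.0242,0],
    [0.0487,0.0242,0],
    [0.0487,0.0242,0],
    [0.0487,0.0242,0],
    [0.0487,0.0242,0],
    [0.0487,0.0242,0],
    [0.0487,0.0242,0],
    [0.0487,0.0242,0],
  ],
  rotation=[
    [0,0,0],
    [0,0,0],
    [0,0,0],
    [0,0,0],
    [0,0,0],
    [0,0,0],
    [0,0,0],
    [0,0,0],
    [0,0,0],
    [0,0,0],
  ],
)

```text
clock: 25.18
position: [0.6446, 0.2323, 0.2408]
tool_rot: [3.141, 0.001, 1.57]
force: [1.2, -0.9, -1.9]
grip_width: 0.0245
```

>>> move_arm(
  jaw=[255,255],
  dp=[
    [0,0,0],
    [0,0,0],
  ],
  rotation=[
    [0,0,0],
    [0,0,0],
  ],
)

```text
clock: 25.42
position: [0.6442, 0.2305, 0.2402]
tool_rot: [-3.141, 0.001, 1.57]
force: [-0.3, -0.4, -1.4]
grip_width: 0.0243
```

>>> move_arm(
  jaw=[255,255,255,255,255,255,255,255,255,255],
  dp=[
    [0.001,0,0.03],
    [0,0,0.03],
    [0,0,0.02],
    [0,0,0.02],
    [0,0,0.01],
    [0,0,0.005],
    [0,0,0.003],
    [0,0,0.002],
    [0,0,0.001],
    [0,0,0],
  ],
  rotation=[
    [0,0,0],
    [0,0,0],
    [0,0,0],
    [0,0,0],
    [0,0,0],
    [0,0,0],
    [0,0,0],
    [0,0,0],
    [0,0,0],
    [0,0,0],
  ],
)

```text
clock: 26.68
position: [0.6446, 0.2321, 0.1431]
tool_rot: [3.141, -0.0, 1.57]
force: [-0.1, 0.8, -2.9]
grip_width: 0.0246
```

>>> move_arm(
  jaw=[255,255,255,255],
  dp=[
    [0,0,0.0008],
    [0,0,0.0006],
    [0,0,0.0004],
    [0,0,0],
  ],
  rotation=[
    [0,0,0],
    [0,0,0],
    [0,0,0],
    [0,0,0],
  ],
)

```text
clock: 27.18
position: [0.6446, 0.2321, 0.1421]
tool_rot: [3.141, -0.0, 1.57]
force: [-2.6, -0.3, 5.6]
grip_width: 0.0249
```

Contact is light, so I release, rise, and back off towards the robot (world −x is tool −y).

>>> move_arm(
  jaw=[150,100,0,0,0,0,0,0,0,0],
  dp=[
    [0,0,0],
    [0,0,0],
    [0,0,0],
    [0,0,0],
    [0,0,0],
    [0,0,-0.02],
    [0,0,-0.04],
    [0,0,-0.05],
    [0,0,-0.05],
    [0,0,0],
  ],
  rotation=[
    [0,0,0],
    [0,0,0],
    [0,0,0],
    [0,0,0],
    [0,0,0],
    [0,0,0],
    [0,0,0],
    [0,0,0],
    [0,0,0],
    [0,0,0],
  ],
)

```text
clock: 28.42
position: [0.6459, 0.2322, 0.274]
tool_rot: [3.136, -0.002, 1.57]
force: [-0.1, -0.2, 0.2]
grip_width: 0.0853
```

>>> move_arm(
  jaw=[0,0,0,0,0,0],
  dp=[
    [0,-0.05,0],
    [0,-0.05,0],
    [0,-0.05,0],
    [0,-0.05,0],
    [0,-0.05,0],
    [0,0,0],
  ],
  rotation=[
    [0,0,0],
    [0,0,0],
    [0,0,0],
    [0,0,0],
    [0,0,0],
    [0,0,0],
  ],
)

```text
clock: 29.18
position: [0.4424, 0.2324, 0.27]
tool_rot: [-3.141, -0.001, 1.572]
force: [0.5, 0.6, 0.7]
grip_width: 0.0853
```

```bash
python3 - <<'E'
from h import *
b=save('top','t7'); s=save('scene','s7')
cv2.imwrite('pics/c7.png',np.vstack([cv2.resize(b[150:350,80:600],(780,300),interpolation=cv2.INTER_CUBIC),cv2.resize(s[180:360,150:618],(780,300),interpolation=cv2.INTER_CUBIC)]))
o=bot.observe();print(o['position'],o['grip_width'],o['force'],o['clock'])
E
```

```text
[0.4446967  0.23231195 0.27000321] 0.08541152245915735 [ 0.86213835  0.03320947 -0.06586128] 29.275
```

View pics/c7.png

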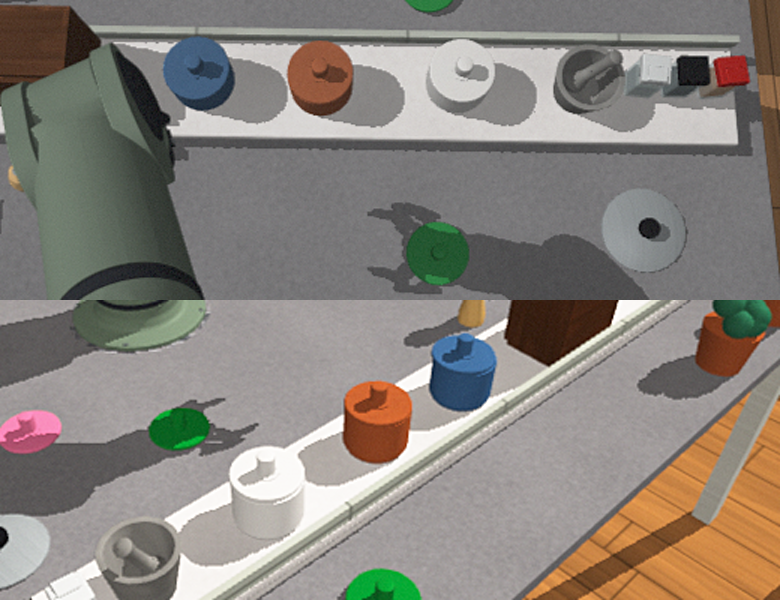

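All three lids look flush on crocks of their own colour. Before handing in, I compare the bystanders with the first pictures.

```bash
python3 - <<'E'
from h import *
a,b=[cv2.imread(f'pics/{n}.png') for n in('scene1','s7')]
for k,(u0,v0,u1,v1) in dict(grinder=(420,145,452,200),pan=(118,308,182,355),mortar=(205,310,262,365)).items():
    t=a[v0:v1,u0:u1]; w=b[v0-12:v1+12,u0-12:u1+12]; r=cv2.matchTemplate(w,t,cv2.TM_CCOEFF_NORMED); _,m,_,l=cv2.minMaxLoc(r); print(k,round(m,3),l[0]-12,l[1]-12)
E
```

```text
grinder 0.999 0 0
pan 0.984 0 0
mortar 0.984 0 0
```

```bash
python3 -c "
from h import *
print(workorder.job_done())"
```

```text
the job is handed in; nothing more can be done
None
```

The white, brown and blue lids are each back on the crock of their own colour, and the job is handed in (about 29 s of the 102 s used). I slid the brown lid about 77 mm towards the robot, clear of the ledge edge, before lifting it. Each lid was lowered slowly until contact showed at the wrist (about 6 to 11 N) and then released.

**Lids:** The last top and scene views show all three flush and centred. I checked the white and brown ones close up after release, but the blue one only in those wider views.

**Bystanders:** Comparing the first and last scene pictures, the grinder, pan lid and mortar had moved 0 pixels. The green and pink look-alikes were not touched. I did not measure the crock positions again afterwards; they look unmoved in the pictures.

**A disagreement:** For the white lid, the wrist camera's calibration gave a position about 6 mm off in y from the top camera's. I relied on the top camera and on where the fingers sat in the picture, and the lid seated well.

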